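# Torque the red-gripped click wrench

## Robot

A 6-joint arm with a two-finger parallel gripper is mounted at the origin on a cart in front of the work surface, level with it; the furniture and walls round the work are solid. World frame = base frame: x ahead of the robot, y to its left, z up, the work surface at z = 0. Lengths are in m, angles in degrees, forces in N, time in s.
With the tool pointing down it reaches from about 0.35 to 0.875 m from the base axis. Payload 4.2 kg.
Tool frame: the origin (TCP) lies midway between the tips of the shut fingers; the grasp point (between the pads) lies 19 mm behind it; z points along the fingers, y is the line along which they close (so a half turn about z gives the same grasp; the last joint's range is limited). The gripper opens to 87 mm and grips with 3 to 60 N. Pads are 19 mm wide; open, the fingers measure 117 mm over their backs; the gripper's body (75 mm by 190 mm) begins 51 mm behind the grasp point.
Start: joints at [-55.371, 22.042, 0.453, 0, -68.411, -14.817], TCP at [0.212, -0.588, 0.223] pointing down, gripper open.
Joint ranges: [-179.83, 179.83], [-69.29, 118.12], [-61.27, 80.66], [-181.25, 117.63], [-171.15, -9.14], [-177.46, 177.46]. Speed limits (degrees/s): [159.86, 159.86, 180, 180, 180, 180].

## Interface

Orientations are given as [roll, pitch, yaw] about the fixed x, y, z axes, in that order (R = Rz(yaw) Ry(pitch) Rx(roll)).
In Python, from workcell import env gives the robot as it stands. The module is installed in compiled form; this text tells all that it offers. Calls block until the motion is done:
- env.goto(position, orientation): joint-space move of the TCP to a pose.
- env.move_straight(position, rotation=None, rate=0.15, force_limit=None): straight line of the TCP; rotation=None keeps the orientation; rate is the mean speed in m/s. With force_limit (N) it stops when the force on the tool has changed by that much, and returns True; else False.
- env.set_joints(angles): joint-space move.
- env.gripper_to(opening, grasp_force=None): opening from 0.0 (shut) to 1.0 (fully open); grasp_force is the grip in N (None keeps the last); returns when the fingers have stopped.
- env.dwell(seconds).
- env.inverse_kinematics(position, orientation): joint angles nearest the present ones, or None.
- env.read_state(): the state.
- env.grab_frame(name): name is "scene" or "top" or "wrist"; returns a dict with "image" (384x512x3 uint8, blue, green, red), "fx", "fy", "cx", "cy" (pixels), "D" ([k1, k2, p1, p2, k3] as OpenCV has them; the pictures are not rectified), "position" and "orientation" of the camera in the world. Camera axes: x right, y up, looking along -z (the intrinsics and any distortion apply to the point x, -y, -z); pixel columns grow to the right and rows downward; lengths in m; the calibration is good to about 2 mm. A picture is of the moment at which its call begins. There is no depth.
A pose or a line that the arm cannot do raises env.Unreachable and nothing moves.
- env.close_job(): hands the job in; it is judged then, once.
Trained networks look in a picture, given as the dict that the camera call returned (one of the last four; its "shot" number tells which), for a name from the list of things; names that differ only in an ending like _2 or _b are one class to them, and where a whole thing is asked for, a point or a joint stands for the part that bears it (a point fixed in the world has none). Each returns a list of dicts, best first, with "score" (0 to 1); they miss things now and then, are a little off and sometimes report something else, mostly with a low value. They report only what shows in the picture. A call takes as long as a camera call.
- env.search_frame(picture, thing): "xyz" ([x, y, z] in m, in world coordinates, good to about 4 mm: the middle of the surface that is visible of it).
- env.trace(picture, thing): "mask" (384x512 bool, what is visible of it).
The state is a dict: "clock": time; "joint_positions": joint angles; "qvel": joint speeds; "joint_torque": joint torques, N m; "position": TCP position; "tool_rot": TCP orientation; "force": force on the tool from outside, world axes, zero at the start; "wrist_torque": the same for the moment, N m; "opening": opening from 0.0 (shut) to 1.0 (fully open); "finger_force": force on a finger pad.
Only numpy, scipy, OpenCV 4.12 (cv2) and the standard library are available. Lean on these libraries where they do the work, as an engineer would, in place of code of your own. Each camera call takes 0.05 s, during which the arm holds its last target. There are 200 camera calls.

## Task

Two click-type torque wrenches sit on the clamp nuts of two fixtures. Push the grip of the red-handled wrench clockwise (seen from above) until the nut comes up tight and the handle then breaks away at its neck, bending clearly (about ten degrees), and stop there without forcing the handle on to the end of its free travel. Then let it spring straight again, leave the wrench on the tightened nut, and do not move the blue-handled wrench.

Things in the scene. Friction and masses are not known exactly. Their poses are not given: they have to be found in the camera images.
- red_grip (a point): Middle of the red grip (level round bar, 27 mm thick, 115 mm long, centre line 93 mm above the worktop). It is 200 mm from the nut's axis and 150 mm from the breakaway pivot; a 19 mm tube joins grip and pivot. Site y points along the handle to the pivot, z up. At the start the handle points to the robot's right (-y) within 0.5 rad, so clockwise brings the grip towards the robot.
- red_axis (a point): Point on the vertical axis of the nut under the red-handled wrench, 93 mm above the worktop. The nut clamps a cast aluminium frame on a steel plate (130 x 124 mm); all this is fixed and reaches up to 52 mm. The wrench's head on the nut is 42 mm in diameter, top at 107 mm; the wrench is captive on it.
- red_nut (a joint): Angle of the nut and the wrench's head, rad, growing clockwise seen from above. Starts between 0.4 and 0.6, turns against a steady friction of 0.4 N m (about 2 N at the grip), stays where it is left, and is tight against its stop at 0.90.
- red_click (a joint): Bend of the handle at the breakaway pivot, rad: 0 straight, growing clockwise from above, free travel ends at 0.42. A spring holds it straight up to 1.4 N m (about 9.5 N sideways at mid-grip), then it yields at nearly constant torque (1.7 N m at the end, plus damping 0.6 N m s/rad) and springs back to 0 when let go.
- blue_grip (a point): Middle of the blue grip of the other wrench, which is otherwise alike and stands on a like fixture; must not be moved. Which of the two fixtures stands left and which right varies.

How it is judged:
By the outcome, as a careful person would: the job done as asked, in the order asked, and still so for the second after the job is handed in, with the robot touching nothing.
It also fails if it takes over 38 s, if anything falls off the work surface, if the arm or the gripper's body presses on something with over 40 N, if the wrist force passes 120 N, or if a joint passes its speed limit or range.

## Working session

There is one attempt and no reset: what is moved stays moved. The work goes in short steps, each a Python script; the robot and the scene stay as the last script left them, time stands still between calls to the robot, and variables do not carry over. Pictures are saved under pics/ and viewed, at most 10 in all, crops included, and the job is handed in when it is done.

```bash
mkdir -p pics; cat > look.py <<'E'
from workcell import env
import cv2,sys
tag=sys.argv[1]
for n in ["top","scene"]:
    p=env.grab_frame(n); cv2.imwrite(f"pics/{tag}_{n}.png",p["image"])
    print(n,p["position"],p["orientation"])
    for t in ["red_grip","blue_grip","red_axis","red_nut","red_click"]:
        try: print(t,[(d["score"],d["xyz"]) for d in env.search_frame(p,t)][:3])
        except Exception as e: print(t,e)
s=env.read_state(); print(s["clock"],s["position"],s["tool_rot"],s["force"])
E
python3 look.py a
```

```text
top [0.49471717 0.05332123 0.93989799] [ 9.81901620e+00 -8.43414952e-03 -8.99375434e+01]
red_grip [(0.64, [0.6113, -0.2114, 0.1038])]
blue_grip [(0.89, [0.5929, 0.1688, 0.1041]), (0.22, [0.6151, -0.2072, 0.1016])]
red_axis [(0.94, [0.5874, -0.0705, 0.0401])]
red_nut [(0.64, [0.6047, -0.1776, 0.1023])]
red_click [(0.69, [0.6149, -0.2089, 0.0989]), (0.4, [0.6036, -0.1733, 0.098])]
scene [0.31250648 0.66291654 0.77668559] [  45.390522     -1.13435917 -152.23171192]
red_grip [(0.86, [0.6077, -0.1975, 0.1013])]
blue_grip [(0.79, [0.5826, 0.1853, 0.0997])]
red_axis [(0.96, [0.5649, -0.04, 0.0423])]
red_nut [(0.91, [0.5844, -0.1174, 0.1056])]
red_click [(0.87, [0.607, -0.197, 0.1052])]
0.6 [ 0.21183987 -0.5879684   0.22254565] [ 1.79999196e+02  2.12813075e-03 -1.60188557e+02] [ 0.47232703 -0.37695543 -0.16311133]
```

View pics/a_top.png

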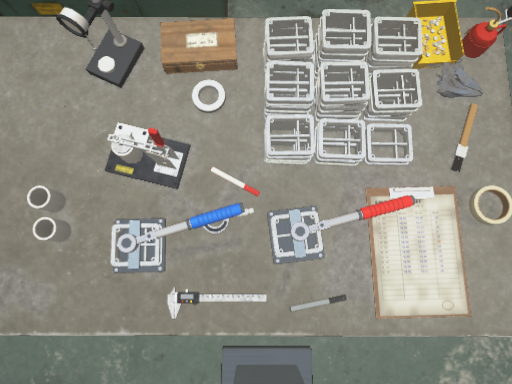

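View pics/a_scene.png

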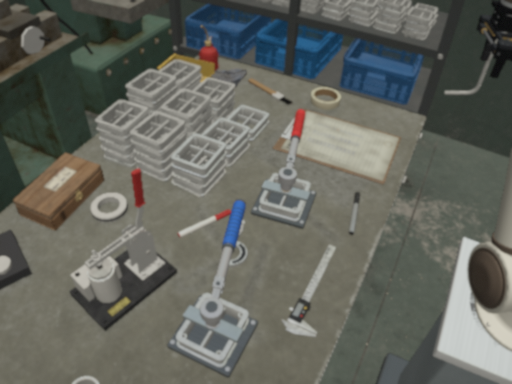

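The top view shows the red wrench on the right, with its head at about (301,231) and its grip running from (360,213) to (414,201). The blue wrench is on the left, with its head at (126,243) and its grip ending at (241,210). In the scene view the red wrench is the farther one and nothing stands close behind its grip. Next I'll compute the axis and handle line.

```bash
cat > geo.py <<'E'
from workcell import env
import cv2,numpy as np
from scipy.spatial.transform import Rotation as R
def back(p,uv,z):
    K=np.array([[p["fx"],0,p["cx"]],[0,p["fy"],p["cy"]],[0,0,1.]])
    n=cv2.undistortPoints(np.float32(uv).reshape(-1,1,2),K,np.array(p["D"],float)).reshape(-1,2)
    d=np.c_[n[:,0],-n[:,1],-np.ones(len(n))]@R.from_euler("xyz",p["orientation"],degrees=True).as_matrix().T
    c=np.array(p["position"]); return c+d*((z-c[2])/d[:,2])[:,None]
def mask_pts(p,t,z):
    m=env.trace(p,t)[0]["mask"]; v,u=np.nonzero(m); return back(p,np.c_[u,v],z)
def red_pts(p,z):   # red-coloured pixels near the grip
    b,g,r=[p["image"][...,i].astype(int) for i in range(3)]
    m=(r>120)&(r>2*g)&(r>2*b); v,u=np.nonzero(m); P=back(p,np.c_[u,v],z)
    return P[(abs(P[:,0]-.6)<.09)&(abs(P[:,1]+.2)<.1)]
def line(P):
    c=P.mean(0)[:2]; w,V=np.linalg.eigh(np.cov(P[:,:2].T)); d=V[:,1]*(np.sign(-V[1,1])); s=(P[:,:2]-c)@d
    return c,d,s.min(),s.max()
E
cat > m.py <<'E'
from geo import *
for n,h in [("top",(301,231)),("scene",(288,173))]:
    p=env.grab_frame(n); print(n,"head by eye",back(p,[h],.107))
    for nm,P in [("trace",mask_pts(p,"red_grip",.097)),("colour",red_pts(p,.097))]:
        c,d,a,b=line(P); print(nm,len(P),c,d,a,b,"mid",c+d*(a+b)/2,"axis",c+d*(a+b)/2-.2*d)
    if n=="top": cv2.imwrite("pics/zoom.png",cv2.resize(p["image"][170:280,250:430],None,fx=4,fy=4,interpolation=cv2.INTER_CUBIC))
E
python3 m.py
```

```text
top head by eye [[ 0.56789264 -0.05087943  0.107     ]]
trace 1095 [ 0.6138776  -0.20614558] [ 0.26944914 -0.96301462] -0.12030506436485627 0.10642678665178551 mid [ 0.61200786 -0.19946309] axis [ 0.55811803 -0.00686016]
colour 550 [ 0.6235573 -0.243789 ] [ 0.26797741 -0.9634252 ] -0.056075445080363835 0.05831142903256618 mid [ 0.62385689 -0.2448661 ] axis [ 0.57026141 -0.05218106]
scene head by eye [[ 0.56229515 -0.04557663  0.107     ]]
trace 469 [ 0.60908169 -0.20499668] [ 0.27468908 -0.9615331 ] -0.11247694061012978 0.11644889479165149 mid [ 0.60962721 -0.20690627] axis [ 0.5546894  -0.01459965]
colour 197 [ 0.62103961 -0.2465458 ] [ 0.28385108 -0.95886838] -0.05366121655658078 0.056822207590431266 mid [ 0.62148824 -0.24806128] axis [ 0.56471802 -0.05628761]
```

View pics/zoom.png

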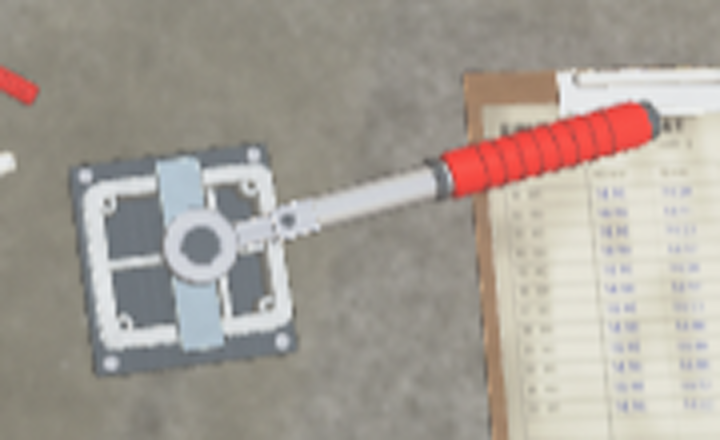

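The colour fit is consistent in both views: grip length 114 mm, and the axis 200 mm back along the handle lands on the head. I'll use axis (0.568,-0.052) and handle direction (0.271,-0.963). Next, move in behind the grip.

```bash
cat > path.py <<'E'
from geo import *
A=np.array([.568,-.052]); PHI=np.arctan2(-.9626,.271); Z=.070
def pose(turn,off,bend=0.,z=Z):
    """TCP pose with the shut fingers `off` behind the grip's centre line"""
    u=lambda a:np.array([np.cos(a),np.sin(a)])
    a=PHI-turn; b=a-bend
    q=A+.05*u(a)+.15*u(b)+off*u(b+np.pi/2)
    return np.r_[q,z],[180,0,(np.degrees(b)-90+180)%360-180]
def st():
    s=env.read_state(); return s["clock"],np.array(s["position"]),np.array(s["force"])
E
cat > go.py <<'E'
from path import *
for t,b in [(0,0),(.3,0),(.5,.0),(.5,.25)]: print(np.round(env.inverse_kinematics(*pose(t,.023,b)),1))
env.gripper_to(0.0,30)
env.goto(*pose(0,.06,z=.2))
print(env.move_straight(pose(0,.06)[0],force_limit=6),st())
p=env.grab_frame("wrist");cv2.imwrite("pics/wr.png",p["image"])
p=env.grab_frame("scene");cv2.imwrite("pics/sc.png",cv2.resize(p["image"][60:260,200:420],None,fx=3,fy=3))
E
python3 go.py
```

```text
[ -6.8  35.2  -0.5   0.  -54.3 -67.4]
[ -8.8  31.1  -8.3  -0.  -50.6 -82.7]
[ -9.4  28.1 -13.9  -0.  -48.  -93.5]
[  -9.2   25.2  -19.3   -0.   -45.5 -108. ]
False (5.4583, array([ 0.68078533, -0.22857944,  0.07132929]), array([-0.37715193,  0.03175437, -0.14061202]))
```

View pics/sc.png

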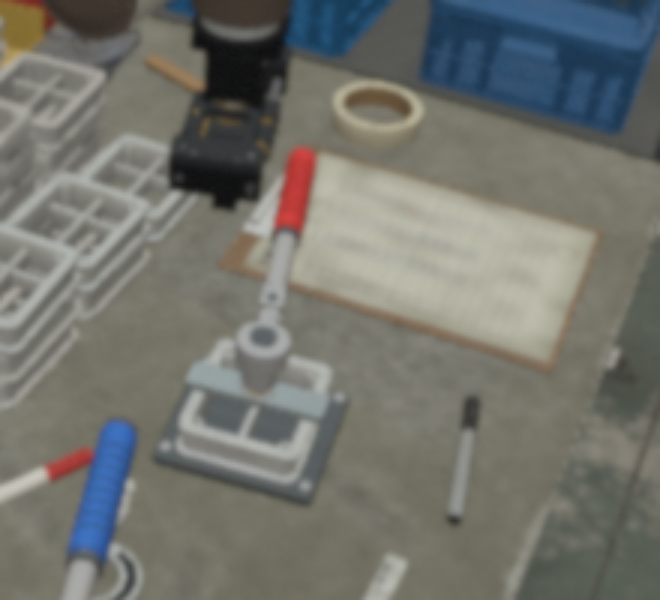

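The gripper stands just behind the grip (grip at about (298,190) in the crop) and is clear of the stacks. Now touch the grip, then push along the arc while logging force.

```bash
cat > push.py <<'E'
from path import *
import json
f0=st()[2]
env.move_straight(pose(0,.032)[0],rate=.05)
hit=env.move_straight(pose(0,.008)[0],rate=.02,force_limit=1.5)
n=np.array([np.cos(PHI+np.pi/2),np.sin(PHI+np.pi/2)])
c,q,f=st(); off=(q[:2]-A)@n; print("touch",hit,c,"off",off,f-f0)
off=min(off,.026); log=[]; turn=0
while turn<.56:
    turn+=.02; P,o=pose(turn,off); env.move_straight(P,o,rate=.04)
    c,q,f=st(); a=PHI-turn+np.pi/2; F=(f-f0)[:2]@[np.cos(a),np.sin(a)]
    print(round(turn,2),round(c,2),"F",round(F,2),"track err mm",np.round((q-P)*1e3,1))
    if F>6.5: break
json.dump([turn,off,list(f0)],open("s.json","w"))
p=env.grab_frame("top");cv2.imwrite("pics/t2.png",cv2.resize(p["image"][170:290,250:430],None,fx=4,fy=4))
E
python3 push.py
```

```text
touch True 6.8833 off 0.02310304331044098 [ 0.07805345 -0.54743407 -1.39892949]
0.02 7.14 F -0.43 track err mm [-0.2 -0.1 -0.1]
0.04 7.39 F 0.61 track err mm [-0.3 -0.1 -0.1]
0.06 7.64 F 1.28 track err mm [-0.4 -0.1 -0.1]
0.08 7.89 F 0.04 track err mm [-0.4 -0.1 -0.1]
0.1 8.14 F 0.5 track err mm [-0.4 -0.1 -0. ]
0.12 8.39 F 0.35 track err mm [-0.4 -0.1 -0. ]
0.14 8.64 F 0.55 track err mm [-0.4 -0.1 -0. ]
0.16 8.89 F 0.56 track err mm [-0.3 -0.1 -0. ]
0.18 9.14 F 0.96 track err mm [-0.4 -0.1 -0. ]
0.2 9.39 F 0.14 track err mm [-0.4 -0.1  0. ]
0.22 9.64 F 0.59 track err mm [-0.4 -0.1  0. ]
0.24 9.89 F 0.15 track err mm [-0.3 -0.1  0. ]
0.26 10.14 F 0.66 track err mm [-0.4 -0.1  0. ]
0.28 10.39 F -0.39 track err mm [-0.4 -0.1  0. ]
0.3 10.64 F 0.39 track err mm [-0.3 -0.   0. ]
0.32 10.89 F 0.45 track err mm [-0.3 -0.   0. ]
0.34 11.14 F 0.71 track err mm [-0.3 -0.   0. ]
0.36 11.39 F 5.84 track err mm [ 2.4 -0.1  0.4]
0.38 11.64 F 8.78 track err mm [ 4.2 -0.2  0.6]
```

View pics/t2.png

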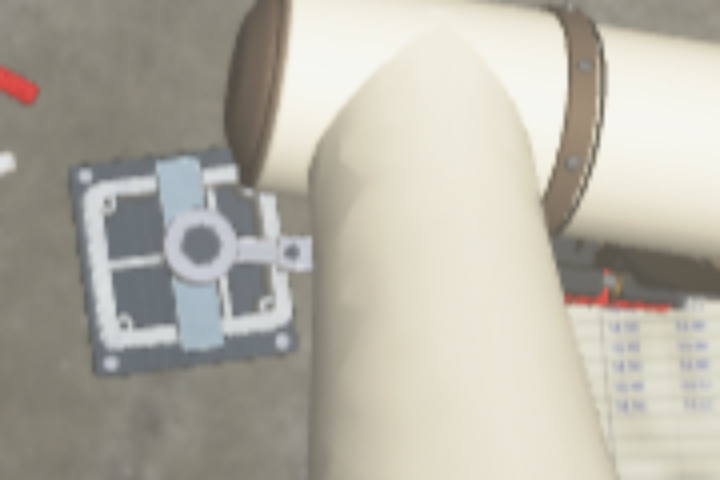

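Tightening registered at a turn of about 0.347 rad: the force jumped from about 0.5 N to 9 N. The image shows the head arm turned about 0.36 rad, from 16° above horizontal to 5° below. Now bend the handle, measuring the bend from the actual TCP position.

```bash
cat > bend.py <<'E'
from path import *
import json
turn,off,f0=json.load(open("s.json")); T=.347
u=lambda a:np.array([np.cos(a),np.sin(a)]); piv=A+.05*u(PHI-T)
def meas():
    c,q,f=st(); v=q[:2]-piv; b=np.arctan2(v[1],v[0])-np.arctan2(off,.15); bend=PHI-T-b
    return c,bend,(f-f0)[:2]@u(b+np.pi/2)
print(np.round(meas(),3))
cmd=.045
while cmd<.31:
    cmd+=.015; env.move_straight(*pose(T,off,cmd),rate=.03); m=meas(); print(round(cmd,3),np.round(m,3))
    if m[1]>.2 or m[2]>16: break
env.dwell(.4); print(np.round(meas(),3))
for n in ["top","scene"]:
    p=env.grab_frame(n); cv2.imwrite(f"pics/b_{n}.png",cv2.resize(p["image"][170:290,250:430] if n=="top" else p["image"][60:240,200:440],None,fx=3,fy=3))
    P=red_pts(p,.097)
    if len(P)>50: c,d,a,b=line(P); print(n,len(P),"angle from start",PHI-np.arctan2(d[1],d[0]))
json.dump([T,off,cmd],open("b.json","w"))
E
python3 bend.py
```

```text
[11.692  0.015  8.499]
0.06 [11.942  0.031  8.175]
0.075 [12.192  0.046  9.866]
0.09 [12.442  0.061  8.816]
0.105 [12.692  0.076  8.823]
0.12 [12.942  0.09   8.846]
0.135 [13.192  0.105  8.467]
0.15 [13.442  0.12   8.996]
0.165 [13.692  0.135  9.089]
0.18 [13.942  0.149  9.415]
0.195 [14.192  0.164  8.252]
0.21 [14.442  0.179  9.602]
0.225 [14.692  0.194  9.616]
0.24 [14.942  0.209  9.504]
[15.342  0.208  9.652]
scene 211 angle from start 0.4405162646649574
```

View pics/b_scene.png

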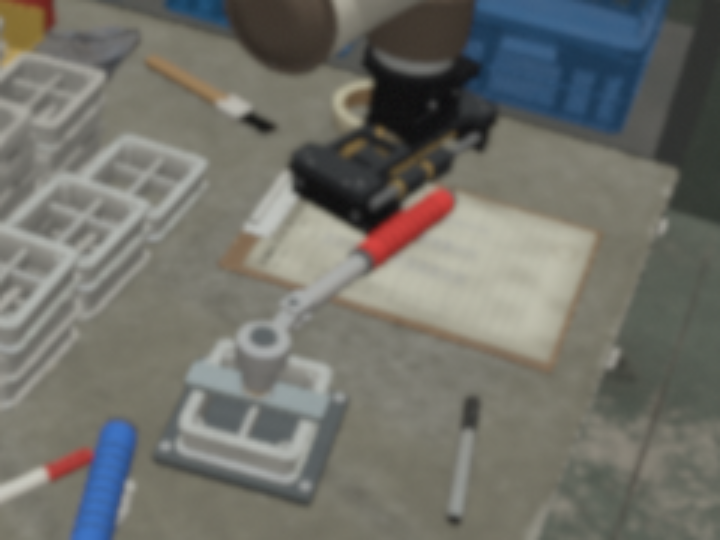

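The handle is clearly bent at the pivot (293,303), with the grip running up to (445,200). The force plateaued at breakaway throughout. A quick pixel check comes before release, because the colour fit is partly occluded.

```bash
python3 - <<'E'
from path import *
p=env.grab_frame("scene")
P=back(p,np.array([[262,336],[293,302],[366,256],[443,202]])/3+[200,60],.095)[:,:2]
P[0]=back(p,np.array([[262,336]])/3+[200,60],.107)[0,:2]
print(P)
ang=lambda v:np.arctan2(v[1],v[0])
print("turn",PHI-ang(P[1]-P[0]),"handle",PHI-ang(P[3]-P[1]),PHI-ang(P[3]-P[2]),"axis-tip",PHI-ang(P[3]-A), np.linalg.norm(P[3]-P[1]))
Q=red_pts(p,.097);print(Q[:,:2].min(0),Q[:,:2].max(0))
print(env.search_frame(p,"red_grip")[0])
E
```

```text
[[ 0.56498401 -0.04793256]
 [ 0.56430461 -0.10947162]
 [ 0.53417481 -0.19323219]
 [ 0.50170534 -0.29825706]]
turn 0.2854659662406338 handle 0.5946064169013403 0.5742651541547072 axis-tip 0.5374007505592409 0.19889346171059674
[ 0.51007657 -0.29912841] [ 0.54187019 -0.18821221]
{'xyz': [0.5304, -0.1999, 0.0995], 'score': 0.64}
```

The handle angle measures 0.57–0.59 rad against the predicted 0.555, so the bend is about 12–13°. That is clear of the end of travel. Now ease it back, retreat and lift.

```bash
cat > rel.py <<'E'
from path import *
import json
T,off,cmd=json.load(open("b.json"))
while cmd>-.02:
    cmd-=.026; env.move_straight(*pose(T,off,cmd),rate=.03); c,q,f=st(); print(round(cmd,3),round(c,2),np.round(f,1))
P,o=pose(T,off+.035); env.move_straight(P,o,rate=.08)
P[2]=.22; env.move_straight(P,o,rate=.15)
env.set_joints([-55.371,22.042,.453,0,-68.411,-14.817])
p=env.grab_frame("top"); cv2.imwrite("pics/end.png",p["image"])
c,d,a,b=line(red_pts(p,.097)); print("grip mid",c+d*(a+b)/2,"turned",np.arctan2(-.9634,.268)-np.arctan2(d[1],d[0]),"axis",c+d*(a+b)/2-.2*d)
print("blue",env.search_frame(p,"blue_grip")[0],st())
E
python3 rel.py
```

```text
0.214 15.82 [ 8.8 -3.8 -5.1]
0.188 16.11 [ 9.3 -2.7 -4.6]
0.162 16.39 [ 9.7 -2.6 -5.4]
0.136 16.68 [ 8.7 -2.  -4.8]
0.11 16.96 [ 9.3 -1.8 -4.7]
0.084 17.24 [ 9.5 -0.9 -3.4]
0.058 17.52 [ 9.3 -0.4 -4.8]
0.032 17.81 [ 9.  -0.8 -4.2]
0.006 18.09 [ 3.6  1.1 -1.5]
-0.02 18.38 [ 1.2 -0.1  0.1]
-0.046 18.66 [-0.5 -0.6 -0.4]
grip mid [ 0.5536442  -0.24692241] turned 0.350244017429572 axis [ 0.56941231 -0.04754496]
blue {'xyz': [0.5899, 0.1689, 0.1022], 'score': 0.72} (22.2917, array([ 0.21278827, -0.58773038,  0.22248757]), array([ 0.20691868, -0.65676318,  0.4933438 ]))
```

View pics/end.png

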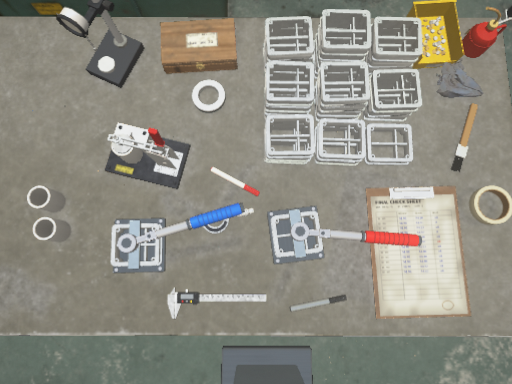

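The red wrench is straight again, running from its head (301,231) to the grip end (421,240), and has turned 0.35 rad to the stop. The blue wrench has not moved, and the arm is clear.

```bash
python3 -c "
from workcell import env
print(env.close_job())"
```

```text
the job is handed in; nothing more can be done
None
```

The job is handed in: the red nut is tight (turned about 0.35 rad to its stop), the handle clicked over to about 12° and sprang straight again, the wrench is still on the nut, and the blue wrench was not moved.

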